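Polish two faces of a hanging planter and hang it up

TASK

Holding the terracotta planter upright by its wooden grip, polish its blue face: press it flat on the sprung felt bar so that the bar gives about 8 mm, and slide it along the bar about 35 mm to either side of the middle, from towards the white end to towards the black end. Then turn the planter a quarter turn and polish the green face in the same way, white to black. Finally hang the planter by its grip on the two-pronged hook, a prong on either side of the middle, leaving it hanging still, and do not disturb the other things on the table.

Things in the scene. Friction and masses are not known exactly. Their poses are not given: they have to be found in the camera images.
- planter: Open-topped square terracotta planter, about 0.45 kg, 84 mm along x, 110 along y, 85 high. Origin: centre of underside; z up. Face on +x is blue, on +y green (rims too), other two bare. Flat uprights at y = +-49.5 mm (6 mm thick) carry a straight wooden grip along y, 105 mm long, 12 thick in x, 20 high, 130 to 150 mm above the underside.
- planter_blue (a point): Centre of the blue face, 42 mm along +x from the planter's axis, 42 mm above its underside. Its axes are the planter's.
- planter_green (a point): Centre of the green face, 55 mm along +y from the planter's axis, 42 mm above its underside. Its axes are the planter's.
- planter_grip (a point): Centre of the wooden grip, 140 mm above the planter's underside. The gap below the grip, down to the pot's rim, is 45 mm.
- polisher: Fixed base of the polishing bar. Origin: on the table below the middle of the bar's front face, bar out. The bar lies along y, 200 mm long, 20 to 70 mm above the table; its grey felt front looks to -x. White cap at its +y end, black at -y. Grey housing and 12 mm steel plate start 35 mm behind the front; the table before the bar is clear.
- polish_bar (a joint): How far the sprung bar is pushed in along the polisher's +x: 0 out, 0.016 m fully in; about 2 N to start it, 5 N at 8 mm.
- hook_stand: Fixed dark wooden stand, brass two-pronged hook. Origin: on the table below the hanging place. Prongs: level 10 mm rods along x at y = +-32 mm, tops 200 mm up, from a board (front at x = 85 mm, 120 wide, top 212 mm up) to x = -28 mm, where upturned tips reach 214 mm up. Foot 14 mm high, x = -20 to 130 mm, 150 wide.
- hook_seat (a point): The hanging place: midway between the prongs, level with their upper side, 200 mm above the table. Axes as hook_stand. A hung grip lies along its y, resting on both prongs between the tips and the board.
- mug: Bystander: yellow mug, 80 mm wide, 95 mm high. Origin centre of the underside.
- vase: Bystander: terracotta vase, 84 mm wide, 115 mm high. Origin centre of the underside.
- cup: Bystander: terracotta cup, 68 mm wide, 70 mm high. Origin centre of the underside.
- sander: Bystander: blue sanding block 45 x 90 x 34 mm. Origin centre of the underside.
- marker: Bystander: green marker, 120 mm long, 16 mm thick, lying. Origin on its underside near its middle.

How it is judged:
By the outcome, as a careful person would: the job done as asked, in the order asked, and still so for the second after the job is handed in, with the robot touching nothing.
It also fails if it takes over 72 s, if anything falls off the work surface, if the arm or the gripper's body presses on something with over 40 N, if the wrist force passes 120 N, or if a joint passes its speed limit or range.

ROBOT

A 6-joint arm with a two-finger parallel gripper is mounted at the origin on the work surface. World frame = base frame: x ahead of the robot, y to its left, z up, the work surface at z = 0. Lengths are in m, angles in rad, forces in N, time in s.
With the tool pointing down it reaches from about 0.375 to 0.75 m from the base axis. Payload 9 kg.
Tool frame: the origin (TCP) lies at the very end of the fingers, on their centre line; the grasp point (between the pads) lies grip_point_offset behind it (grip_point_offset is the distance from the TCP to the grasp point, in m); z points along the fingers, y is the line along which they close (so a half turn about z gives the same grasp; the last joint's range is limited). The gripper opens to 85 mm and grips with 20 to 120 N. Pads are 22 mm wide; open, the fingers measure 114 mm over their backs; the gripper's body (76 mm by 85 mm) begins 54 mm behind the grasp point. The pads swing forward as they close: fully open they stand 13 mm farther back than shut.
Start: joints at [0.942, 0.104, 0.097, 1.564, 0, 1.353], TCP at [0.24, 0.55, 0.231] pointing down, gripper open.
Joint ranges: [-2.99, 2.99], [-0.84, 1.86], [-1.1, 1.16], [-1.84, 2.11], [-1.51, 1.56], [-3.14, 3.14]. Speed limits (rad/s): [2.22, 2.22, 2.57, 3.14, 3.14, 3.14].

INTERFACE

Orientations are given as a 3x3 rotation matrix whose columns are the frame's x, y, z axes.
In Python, from station import * gives the robot as it stands.
- The arm moves only by the tool servo_tool, never from a script. Its argument "plan" is a list of rows, each an object with "travel": the shift along the tool's x, y, z in cm, a list of three; "rot": the turn, a rotation vector about the tool's x, y, z in rad, a list of three; "gripper": the opening, from -1 (shut) to 1 (fully open). A call has 1 to 5 rows; each row is the pose to reach, as a shift and turn from the pose commanded when the call began, along the tool's axes at that moment; what a row does not reach only later rows make up. A row lasts 1/10 s, in which the tool goes at most 50 mm and 8.59 degrees, less where a joint would pass 70% of its speed; a pose out of reach is approached as far as the arm can. A call with a gripper value outside its range is refused whole. The fingers move at their own pace and stop on an object; "grip_force" is the grip in N (left out, the last holds). Time passes only in rows, so rows that repeat a pose let the fingers close. It gives the time, the measured TCP pose, the force, the opening and the grip force at its end, in the units of the state.
- state(): the state, without advancing time (a new reading comes with each control period).
- snapshot(name): name is "scene" or "side" or "wrist"; returns a dict with "frame" (384x512x3 uint8, red, green, blue), "z_map" (384x512 float32, m along the optical axis (not along the pixel's ray), 0 where there is no reading), "fx", "fy", "cx", "cy" (pixels), "k1" (the pictures are not rectified: a ray, as slopes to the right and down, at radius r is drawn at 1 + k1 r^2 times it, then the intrinsics apply), "eye" and "attitude" of the camera in the world; the wrist camera has in their place "T_tool_cam" (4x4, takes a point from camera to tool coordinates, whose origin is the TCP and whose axes are the flange's). Camera axes: x right, y down, z forward; pixel columns grow to the right and rows downward; lengths in m; the calibration is good to about 2 mm. A picture is of the moment at which its call begins: read the wrist's pose just before it.
- job_done(): hands the job in; it is judged then, once.
The state is a dict: "time": time; "joint_positions": joint angles; "joint_vel": joint speeds; "joint_torque": joint torques, N m; "tool_pos": TCP position; "tcp_rot": TCP orientation; "contact_force": force on the tool from outside, world axes, zero at the start; "torque": the same for the moment, N m; "opening": opening from 0.0 (shut) to 1.0 (fully open); "gripper_force": force on a finger pad.
Only numpy, scipy, OpenCV 4.12 (cv2) and the standard library are available. Lean on these libraries where they do the work, as an engineer would, in place of code of your own. Each camera call takes 0.05 s, during which the arm holds its last target. There are 200 camera calls.

## Working session

There is one attempt and no reset: what is moved stays moved. The work goes in short steps, Python scripts to look and compute and a tool call to move; the robot and the scene stay as the last step left them, time stands still between calls to the robot, and variables do not carry over. Pictures are saved under pics/ and viewed, at most 10 in all, crops included, and the job is handed in when it is done.

Besides the shell and the picture viewer there is one more tool, called as name(argument=value, ...), one argument or row to a line, values as JSON. servo_tool: Moves the arm, as the interface text tells. Its arguments: {"type":"object","properties":{"plan":{"type":"array","items":{"type":"object","properties":{"travel":{"type":"array","items":{"type":"number"}},"rot":{"type":"array","items":{"type":"number"}},"gripper":{"type":"number"}}}},"grip_force":{"type":"number"}},"required":["plan"]}

```bash
ls; mkdir -p pics
cat > h.py <<'E'
from station import *
import numpy as np, cv2
def snap(n,f=None):
    s=state(); d=snapshot(n)
    if n=="wrist":
        T=np.eye(4);T[:3,:3]=s["tcp_rot"];T[:3,3]=s["tool_pos"];T=T@np.array(d["T_tool_cam"])
        d["R"],d["t"]=T[:3,:3],T[:3,3]
    else: d["R"],d["t"]=np.array(d["attitude"]),np.array(d["eye"])
    if f: cv2.imwrite("pics/"+f,d["frame"][:,:,::-1])
    return d
def rays(d,uv):
    uv=np.atleast_2d(np.float64(uv)); K=np.array([[d["fx"],0,d["cx"]],[0,d["fy"],d["cy"]],[0,0,1.]])
    p=cv2.undistortPoints(uv[:,None],K,np.array([d["k1"],0,0,0.]))[:,0]
    return np.c_[p,np.ones(len(p))]
def on_plane(d,uv,z):
    r=rays(d,uv)@d["R"].T
    return d["t"]+r*((z-d["t"][2])/r[:,2])[:,None]
def cloud(d,mask):
    v,u=np.nonzero(mask&(d["z_map"]>0)); r=rays(d,np.c_[u,v])*d["z_map"][v,u][:,None]
    return r@d["R"].T+d["t"]
E
python3 - <<'E'
from h import *
a=snap("scene","s.png");b=snap("side","d.png")
cv2.imwrite("pics/both.png",cv2.resize(np.vstack([a["frame"],b["frame"]])[:,:,::-1],None,fx=.78,fy=.78))
for d in(a,b):print(d["t"],d["R"].round(3).tolist(),d["fx"],d["k1"])
s=state();print(s)
print(snapshot("wrist")["T_tool_cam"]); import station; print([k for k in dir(station) if k[0]!='_'], getattr(station,'grip_point_offset',None))
E
```

```text
pics
[1.28103913 0.30370365 0.81177134] [[-0.349, 0.596, -0.723], [0.937, 0.241, -0.254], [0.023, -0.766, -0.643]] 383.13828504550355 0.038297958106533025
[ 0.14088037 -0.49103296  0.90195195] [[0.819, -0.43, 0.381], [-0.574, -0.627, 0.526], [0.013, -0.65, -0.76]] 411.8823593703674 -0.14377561572087952
{'time': 0.1, 'joint_positions': array([ 9.42292690e-01,  1.04639450e-01,  9.65337701e-02,  1.56391387e+00,
       -4.73299056e-06,  1.35310986e+00]), 'joint_vel': array([-2.71477286e-04, -1.41093405e-03,  1.70659189e-03, -3.61868070e-05,
        1.12215004e-03,  4.17534799e-04]), 'joint_torque': array([ 7.16073104e-03, -5.58208179e+01,  5.04718781e+01,  1.31530754e-02,
       -2.39988076e-04,  1.85922300e-05]), 'tool_pos': array([0.23941377, 0.54982663, 0.23059287]), 'tcp_rot': array([[-9.16794694e-01,  3.99358206e-01, -7.15348127e-04],
       [ 3.99358762e-01,  9.16794194e-01, -9.92259254e-04],
       [ 2.59560134e-04, -1.19537856e-03, -9.99999252e-01]]), 'contact_force': array([ 0.23851229, -0.410738  , -0.32864836]), 'torque': array([-0.00527583, -0.00353223, -0.02380121]), 'gripper_force': 0.0, 'opening': 0.9997838245284013}
[[-1.78913584e-04 -9.65499497e-01 -2.60404856e-01  6.61846324e-02]
 [ 9.99998757e-01 -5.80706622e-04  1.46601948e-03  4.22377227e-04]
 [-1.56665989e-03 -2.60404270e-01  9.65498401e-01 -1.43438452e-01]
 [ 0.00000000e+00  0.00000000e+00  0.00000000e+00  1.00000000e+00]]
['IKError', 'grip_point_offset', 'job_done', 'snapshot', 'state'] 0.0187
```

View pics/both.png

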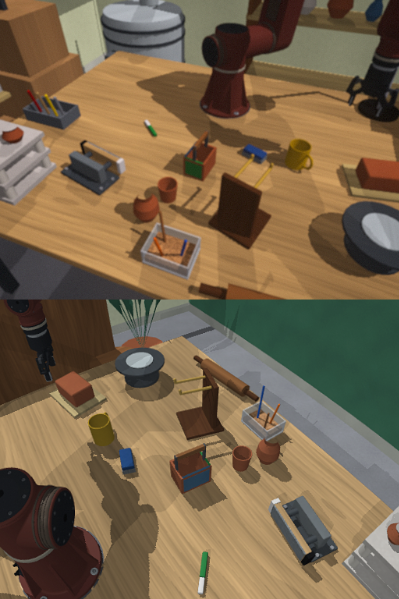

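The top picture (scene camera) shows the planter mid-table around (200,160) with its green face towards that camera. The polisher is at (95,165) and the hook stand at (240,210). In the side view below it, the planter is at (190,468), the hook at (200,400) and the polisher at (300,530). Next I'll build a top-down map from the depth.

Run:
```python
from h import *
S=1000; W=np.zeros((600,800,3),np.uint8); H=np.full((600,800),-1.)
# map: row = (0.85-x), col=(0.45-y)
P=[];C=[]
for n in("scene","side"):
    d=snap(n); m=np.ones(d["z_map"].shape,bool); p=cloud(d,m); c=d["frame"][m&(d["z_map"]>0)]
    P.append(p);C.append(c)
np.savez("pc.npz",p0=P[0],p1=P[1],c0=C[0],c1=C[1])
P=np.vstack(P);C=np.vstack(C); o=np.argsort(P[:,2]);P=P[o];C=C[o]
r=((0.85-P[:,0])*800).astype(int);c=((0.5-P[:,1])*800).astype(int)
ok=(r>=0)&(r<600)&(c>=0)&(c<800)&(P[:,2]>0.008)&(P[:,2]<.3)
for k in np.nonzero(ok)[0]: cv2.circle(W,(int(c[k]),int(r[k])),1,C[k][::-1].tolist(),-1)
for i in range(0,10):
    cv2.putText(W,"y%.1f"%(.5-i*.1),(i*80,595),0,.4,(255,255,255)); cv2.line(W,(i*80,0),(i*80,600),(60,60,60))
for i in range(0,8):
    y=int((0.05+i*.1)*800);cv2.putText(W,"x%.1f"%(.8-i*.1),(0,y),0,.4,(255,255,255)); cv2.line(W,(0,y),(800,y),(60,60,60))
cv2.imwrite("pics/map.png",W)
```

```text
(no output)
```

View pics/map.png

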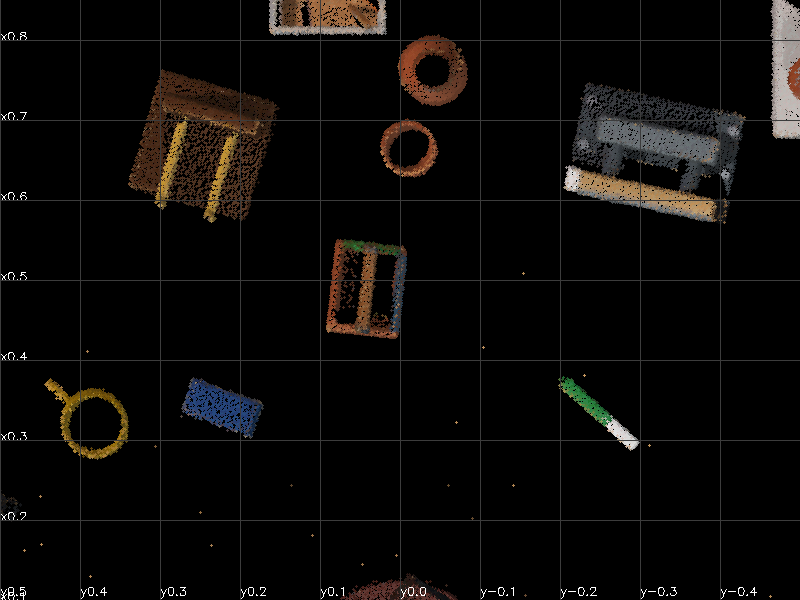

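The map shows the planter at about (0.49, 0.04) with green towards +x and blue towards −y. The polisher bar runs from its white end at (0.63, −0.22) to its black end at (0.59, −0.40), and the hook is at about (0.64, 0.25). Now for accurate fits.

```bash
cat > meas.py <<'E'
from h import *
z=np.load("pc.npz")
def box(p,x0,x1,y0,y1,z0,z1): return (p[:,0]>x0)&(p[:,0]<x1)&(p[:,1]>y0)&(p[:,1]<y1)&(p[:,2]>z0)&(p[:,2]<z1)
def rect(p,tag):
    r=cv2.minAreaRect((p[:,:2]*1000).astype(np.float32)); print(tag,len(p),"c",np.round(r[0],1),"size",np.round(r[1],1),"ang",round(r[2],1),"zmax/p95/med",np.percentile(p[:,2],[99.5,95,50]).round(4))
for k in "01":
    p=z["p"+k];c=z["c"+k].astype(int);print("cam",k)
    t=p[box(p,.35,.45,-.15,.15,-.02,.02)];print("table z",np.median(t[:,2]).round(4))
    q=p[box(p,.42,.56,-.02,.11,.075,.092)];rect(q,"rim")
    q=p[box(p,.42,.56,-.02,.11,.142,.17)];rect(q,"griptop")
    d=q[:,:2]-q[:,:2].mean(0);v=np.linalg.svd(d,full_matrices=0)[2][0];print("  grip dir",np.degrees(np.arctan2(v[1],v[0])).round(2), q[:,:2].mean(0).round(4), np.median(q[:,2]).round(4))
    q=p[box(p,.56,.64,-.43,-.2,.055,.08)];rect(q,"bar top")
    q=p[box(p,.56,.64,-.40,-.22,.025,.06)]  # front face
    if len(q): A=np.c_[q[:,1],np.ones(len(q))];s=np.linalg.lstsq(A,q[:,0],rcond=None)[0];print("front line x=a*y+b",s.round(4),len(q))
    br=(c[:,0]>c[:,2]*1.7)&(c[:,0]>110)
    q=p[box(p,.56,.70,.17,.33,.185,.225)&br];
    for s,lo,hi in(("A",.24,.32),("B",.17,.24)):
        w=q[(q[:,1]-.25*(q[:,0]-.60)*-1>0) & (q[:,1]+.27*(q[:,0]-.6)>lo)&(q[:,1]+.27*(q[:,0]-.6)<hi)] if 0 else q[(q[:,1]+.27*(q[:,0]-.6)>lo)&(q[:,1]+.27*(q[:,0]-.6)<hi)]
        rect(w,"prong"+s)
    q=p[box(p,.55,.76,.14,.36,.205,.225)];rect(q,"board top")
E
python3 meas.py
```

```text
cam 0
table z 0.0029
rim 398 c [489.2  42.5] size [ 85.9 115.7] ang 83.8 zmax/p95/med [0.0918 0.0901 0.086 ]
griptop 159 c [488.5  43.5] size [ 12.6 109. ] ang 83.6 zmax/p95/med [0.1551 0.1541 0.1516]
  grip dir -6.99 [0.4929 0.0441] 0.1516
bar top 668 c [ 616.6 -310.9] size [204.   53.5] ang 78.8 zmax/p95/med [0.0764 0.0751 0.0716]
front line x=a*y+b [0.1949 0.6801] 362
prongA 189 c [659.  276.5] size [ 48.2 131.1] ang 49.7 zmax/p95/med [0.2168 0.215  0.2006]
prongB 179 c [643.6 221.2] size [ 32.8 134.7] ang 62.5 zmax/p95/med [0.2172 0.215  0.202 ]
board top 525 c [651.7 253.7] size [119.3 136.4] ang 72.8 zmax/p95/med [0.2172 0.2158 0.2132]
cam 1
table z -0.0003
rim 390 c [487.2  40.1] size [ 86.2 111.2] ang 82.7 zmax/p95/med [0.0912 0.088  0.0844]
griptop 248 c [487.8  40.6] size [ 15.4 106.5] ang 83.9 zmax/p95/med [0.1527 0.1515 0.149 ]
  grip dir 173.59 [0.4866 0.0395] 0.149
bar top 1157 c [ 617.6 -310.4] size [205.2  59.3] ang 80.0 zmax/p95/med [0.0748 0.0728 0.0695]
front line x=a*y+b [0.1107 0.6324] 629
prongA 105 c [653.2 277.3] size [ 45.  126.2] ang 53.3 zmax/p95/med [0.2141 0.2093 0.1984]
prongB 95 c [630.8 222.3] size [ 11.5 117.8] ang 73.2 zmax/p95/med [0.2148 0.2105 0.1984]
board top 230 c [647.4 250.8] size [125.7 136.7] ang 73.8 zmax/p95/med [0.2154 0.2138 0.2111]
```

servo_tool(
  plan=[
    {"travel": [-3.5, -3, 0]},
    {"travel": [-7, -6, 0]},
    {"travel": [-10.5, -9, 0]},
    {"travel": [-14, -12, 0]},
    {"travel": [-17.5, -15, 0]},
  ],
)

```text
validation failed for argument at $.pl...
```

servo_tool(
  plan=[
    {"travel": [-3.5, -3, 0]},
    {"travel": [-7, -6, 0]},
    {"travel": [-10.5, -9, 0]},
    {"travel": [-14, -12, 0]},
    {"travel": [-17.5, -15, 0]},
  ],
)

```text
validation failed for argument at $.pl...
```

servo_tool(
  plan=[
    {"travel": [-3.5, -3, 0], "rot": [0, 0, -0.1]},
    {"travel": [-6, -5, 0], "rot": [0, 0, -0.2]},
    {"travel": [-8, -6.6, 0], "rot": [0, 0, -0.3]},
    {"travel": [-8, -6.6, 0], "rot": [0, 0, -0.3]},
    {"travel": [-8, -6.6, 0], "rot": [0, 0, -0.3]},
  ],
)

```text
validation failed for argument at $.pl...
```

Run:
```python
from h import *
d=snap("wrist","w1.png");s=state();print(s["time"],s["tool_pos"],s["tcp_rot"].round(3).tolist())
p=cloud(d,np.ones((384,512),bool))
q=p[(p[:,2]>.142)&(p[:,2]<.16)];r=cv2.minAreaRect((q[:,:2]*1000).astype(np.float32));print(r,np.median(q[:,2]),len(q))
q=p[(p[:,2]>.078)&(p[:,2]<.092)];r=cv2.minAreaRect((q[:,:2]*1000).astype(np.float32));print(r,np.median(q[:,2]),len(q))
```

```text
0.3 [0.23956024 0.55003648 0.23108156] [[-0.917, 0.399, -0.0], [0.399, 0.917, -0.0], [0.0, -0.0, -1.0]]
((0.0, 0.0), (0.0, 0.0), 0.0) nan 0
((431.7703552246094, 583.9317016601562), (305.57159423828125, 374.1771240234375), 7.464431285858154) 0.08280899218289572 10414
  return _methods._mean(a, axis=axis, dtype=dtype,
  ret = ret.dtype.type(ret / rcount)
```

View pics/w1.png

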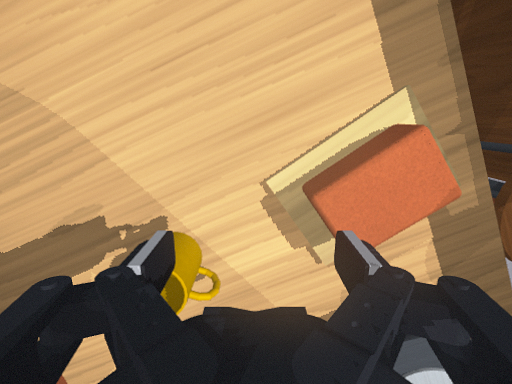

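The moves were refused, so the arm hasn't moved: this view is from the start pose, with the mug at (185,275) and a brick at (380,185). I'll give all the fields in every row.

servo_tool(
  plan=[
    {"travel": [-3.5, -3, 0], "rot": [0, 0, 0], "gripper": 1},
    {"travel": [-7, -6, 0], "rot": [0, 0, 0], "gripper": 1},
    {"travel": [-10.5, -9, 0], "rot": [0, 0, 0], "gripper": 1},
    {"travel": [-14, -12, 0], "rot": [0, 0, 0], "gripper": 1},
    {"travel": [-17.5, -15, 0], "rot": [0, 0, 0], "gripper": 1},
  ],
)

```text
time: 0.8
tool_pos: [0.3405, 0.3411, 0.2313]
tcp_rot: [[-0.917, 0.399, 0.0], [0.399, 0.917, 0.0], [-0.0, 0.0, -1.0]]
contact_force: [1.0, 0.5, -0.7]
opening: 1.001
gripper_force: 0.0
```

servo_tool(
  plan=[
    {"travel": [-3.5, -3, 0], "rot": [0, 0, 0], "gripper": 1},
    {"travel": [-7, -6, 0], "rot": [0, 0, 0], "gripper": 1},
    {"travel": [-10.5, -9, 0], "rot": [0, 0, 0], "gripper": 1},
    {"travel": [-14, -12, 0], "rot": [0, 0, 0], "gripper": 1},
    {"travel": [-17.5, -15, 0], "rot": [0, 0, 0], "gripper": 1},
  ],
)

```text
time: 1.3
tool_pos: [0.4412, 0.1335, 0.2315]
tcp_rot: [[-0.917, 0.399, 0.001], [0.399, 0.917, 0.0], [-0.001, 0.0, -1.0]]
contact_force: [1.3, -0.2, 0.1]
opening: 0.999
gripper_force: 0.0
```

servo_tool(
  plan=[
    {"travel": [-3.5, -3, 0], "rot": [0, 0, -0.1], "gripper": 1},
    {"travel": [-6, -5, 0], "rot": [0, 0, -0.2], "gripper": 1},
    {"travel": [-8, -6.6, 0], "rot": [0, 0, -0.3], "gripper": 1},
    {"travel": [-8, -6.6, 0], "rot": [0, 0, -0.3], "gripper": 1},
    {"travel": [-8, -6.6, 0], "rot": [0, 0, -0.3], "gripper": 1},
  ],
)

```text
time: 1.8
tool_pos: [0.4875, 0.0427, 0.2312]
tcp_rot: [[-0.994, 0.113, -0.001], [0.113, 0.994, 0.0], [0.001, 0.0, -1.0]]
contact_force: [0.1, -0.2, 0.9]
opening: 1.0
gripper_force: 0.0
```

Run:
```python
from h import *
d=snap("wrist","w2.png");s=state();print(s["time"],s["tool_pos"],s["tcp_rot"].round(3).tolist())
p=cloud(d,np.ones((384,512),bool))
p=p[(abs(p[:,0]-.49)<.09)&(abs(p[:,1]-.04)<.08)]
for a,b in((.142,.16),(.078,.092)):
    q=p[(p[:,2]>a)&(p[:,2]<b)];print(len(q))
    if len(q):print(cv2.minAreaRect((q[:,:2]*1000).astype(np.float32)),np.median(q[:,2]))
```

```text
1.85 [0.48737916 0.04324858 0.231275  ] [[-0.994, 0.112, -0.0], [0.112, 0.994, 0.0], [0.0, 0.0, -1.0]]
1544
((487.74560546875, 42.072349548339844), (11.331196784973145, 104.86981201171875), 83.7002944946289) 0.15060084341953478
2178
((487.94873046875, 42.54401779174805), (84.25080108642578, 110.3204574584961), 83.63622283935547) 0.08584763906660689
```

View pics/w2.png

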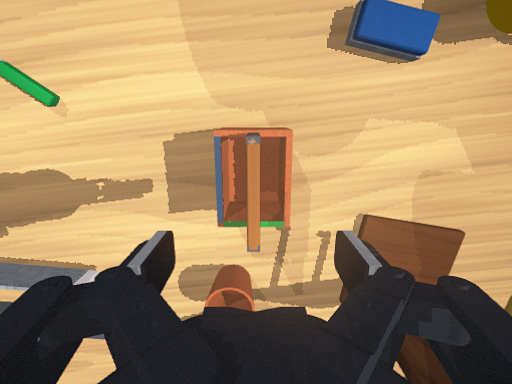

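The wrist view shows the grip centred between the fingers at about (253,190), with blue on the left and green towards the bottom. Its centre is (0.4877, 0.0421) and its top is at 0.1506. I'll descend and grasp.

servo_tool(
  plan=[
    {"travel": [0, 0, 3], "rot": [0, 0, 0], "gripper": 1},
    {"travel": [0, 0, 6], "rot": [0, 0, 0], "gripper": 1},
    {"travel": [0, 0, 9], "rot": [0, 0, 0], "gripper": 1},
    {"travel": [0, -0.05, 10.9], "rot": [0, 0, 0], "gripper": 1},
    {"travel": [0, -0.05, 10.9], "rot": [0, 0, 0], "gripper": 1},
  ],
)

```text
time: 2.35
tool_pos: [0.4855, 0.0438, 0.1197]
tcp_rot: [[-0.994, 0.11, -0.004], [0.11, 0.994, 0.001], [0.004, 0.0, -1.0]]
contact_force: [-0.2, 1.1, -0.1]
opening: 1.0
gripper_force: 0.0
```

servo_tool(
  plan=[
    {"travel": [0, 0, 0], "rot": [0, 0, 0], "gripper": -1},
    {"travel": [0, 0, 0], "rot": [0, 0, 0], "gripper": -1},
    {"travel": [0, 0, 0], "rot": [0, 0, 0], "gripper": -1},
    {"travel": [0, 0, 0], "rot": [0, 0, 0], "gripper": -1},
    {"travel": [0, 0, 0], "rot": [0, 0, 0], "gripper": -1},
  ],
  grip_force=100,
)

```text
time: 2.85
tool_pos: [0.4879, 0.0423, 0.1228]
tcp_rot: [[-0.994, 0.111, 0.001], [0.111, 0.994, -0.0], [-0.001, -0.0, -1.0]]
contact_force: [-0.2, -0.4, 1.0]
opening: 0.145
gripper_force: 0.8
```

servo_tool(
  plan=[
    {"travel": [0, 0, 0], "rot": [0, 0, 0], "gripper": -1},
    {"travel": [0, 0, 0], "rot": [0, 0, 0], "gripper": -1},
    {"travel": [0, 0, 0], "rot": [0, 0, 0], "gripper": -1},
    {"travel": [0, 0, 0], "rot": [0, 0, 0], "gripper": -1},
    {"travel": [0, 0, 0], "rot": [0, 0, 0], "gripper": -1},
  ],
)

```text
time: 3.35
tool_pos: [0.488, 0.0419, 0.1229]
tcp_rot: [[-0.994, 0.111, 0.001], [0.111, 0.994, -0.001], [-0.001, -0.001, -1.0]]
contact_force: [-1.4, -3.7, 5.9]
opening: 0.122
gripper_force: 98.8
```

servo_tool(
  plan=[
    {"travel": [0, 0, -2], "rot": [0, 0, 0], "gripper": -1},
    {"travel": [0, 0, -4], "rot": [0, 0, 0], "gripper": -1},
    {"travel": [0, 0, -7], "rot": [0, 0, 0], "gripper": -1},
    {"travel": [0, 0, -10], "rot": [0, 0, 0], "gripper": -1},
    {"travel": [0, 0, -10], "rot": [0, 0, 0], "gripper": -1},
  ],
)

```text
time: 3.85
tool_pos: [0.489, 0.0422, 0.2255]
tcp_rot: [[-0.994, 0.111, 0.005], [0.111, 0.994, -0.0], [-0.005, 0.0, -1.0]]
contact_force: [0.4, 0.4, -4.7]
opening: 0.118
gripper_force: 98.2
```

```bash
cat > pol.py <<'E'
from h import *
z=np.load("pc.npz")
for k in "01":
    p=z["p"+k];c=z["c"+k].astype(int);print("cam",k)
    m=(p[:,0]>.55)&(p[:,0]<.66)&(p[:,1]>-.43)&(p[:,1]<-.19)
    p=p[m];c=c[m]
    # sweep yaw for crisp front edge on front-half strip
    for yaw in np.radians([-10,-11,-12,-13,-14]):
        R=np.array([[np.cos(yaw),np.sin(yaw)],[-np.sin(yaw),np.cos(yaw)]])  # world->pol
        l=(p[:,:2]-[.615,-.31])@R.T
        t=(p[:,2]>.063)&(p[:,2]<.078)&(l[:,0]<.0)
        f=(p[:,2]>.028)&(p[:,2]<.062)&(l[:,0]<.015)&(abs(l[:,1])<.085)
        g=l[f,0]; h=l[t&(abs(l[:,1])<.1)]
        a=np.polyfit(l[f,1],g,1) if f.sum()>30 else None
        print(np.degrees(yaw).round(0),"top n",t.sum(),"x pct",np.percentile(h[:,0],[1,5,50]).round(4),"y range",np.percentile(l[t,1],[.5,99.5]).round(4),"z",np.median(p[t,2]).round(4),"| face n",f.sum(),np.percentile(g,[10,25,50,75,90]).round(4) if f.sum() else "",a)
    w=(c.min(1)>150)&(c.max(1)-c.min(1)<40)&(p[:,2]>.02); b=(c.max(1)<45)&(p[:,2]>.02)&(p[:,0]<.61)
    for n,q in(("white",p[w]),("black",p[b])):
        if len(q):print(n,len(q),q.mean(0).round(4),q.min(0).round(4),q.max(0).round(4))
d=snap("side","sd2.png");I=d["frame"][:, :,::-1]
cv2.imwrite("pics/crop.png",cv2.resize(I[180:384,150:450],None,fx=2.5,fy=2.5,interpolation=cv2.INTER_CUBIC))
print(state()["tool_pos"],state()["contact_force"],state()["tcp_rot"].round(4).tolist())
E
python3 pol.py
```

```text
cam 0
-10.0 top n 406 x pct [-0.0251 -0.0228 -0.0106] y range [-0.1001  0.1009] z 0.0725 | face n 295 [-0.0009  0.0002  0.0023  0.0046  0.0081] [0.03572341 0.00287823]
-11.0 top n 399 x pct [-0.0241 -0.0225 -0.0112] y range [-0.1003  0.1009] z 0.0726 | face n 297 [-0.0003  0.0006  0.002   0.0039  0.0087] [0.02163651 0.00292528]
-12.0 top n 390 x pct [-0.0239 -0.0224 -0.0113] y range [-0.1005  0.1008] z 0.0726 | face n 301 [0.0003 0.0009 0.0018 0.0033 0.0095] [0.00869297 0.00304799]
-13.0 top n 401 x pct [-0.0247 -0.0225 -0.0109] y range [-0.1006  0.1007] z 0.0726 | face n 301 [0.0001 0.0008 0.0018 0.0031 0.0092] [-0.00369922  0.00301549]
-14.0 top n 417 x pct [-0.026  -0.0232 -0.0107] y range [-0.1006  0.1005] z 0.0725 | face n 300 [-0.0005  0.0003  0.0019  0.0036  0.0093] [-0.02001174  0.00296943]
white 103 [ 0.6263 -0.2119  0.0559] [ 0.6142 -0.2224  0.0226] [ 0.6406 -0.2072  0.0783]
black 34 [ 0.5962 -0.3998  0.0547] [ 0.5822 -0.408   0.024 ] [ 0.6012 -0.3944  0.0761]
cam 1
-10.0 top n 940 x pct [-0.0262 -0.0247 -0.0138] y range [-0.1013  0.1007] z 0.0698 | face n 510 [-0.026  -0.0
[... 332 characters left out ...]
-0.0234 -0.0227 -0.0219] [-0.00366295 -0.02082418]
-13.0 top n 938 x pct [-0.0254 -0.0239 -0.0136] y range [-0.1018  0.1   ] z 0.0698 | face n 499 [-0.025  -0.0243 -0.0233 -0.0223 -0.0212] [-0.00847179 -0.02092066]
-14.0 top n 931 x pct [-0.0261 -0.0246 -0.0134] y range [-0.1019  0.0999] z 0.0698 | face n 496 [-0.0259 -0.0249 -0.0232 -0.0215 -0.02  ] [-0.01198088 -0.02110382]
white 56 [ 0.625 -0.219  0.072] [ 0.5871 -0.3469  0.0679] [ 0.6384 -0.208   0.0752]
black 173 [ 0.5814 -0.4018  0.0579] [ 0.5716 -0.4104  0.0215] [ 0.5999 -0.3918  0.0753]
[0.48835545 0.04233127 0.22298943] [ 0.92887563 -0.09780178 -5.21320492] [[-0.9939, 0.1106, 0.002], [0.1106, 0.9939, 0.0001], [-0.002, 0.0003, -1.0]]
```

View pics/crop.png

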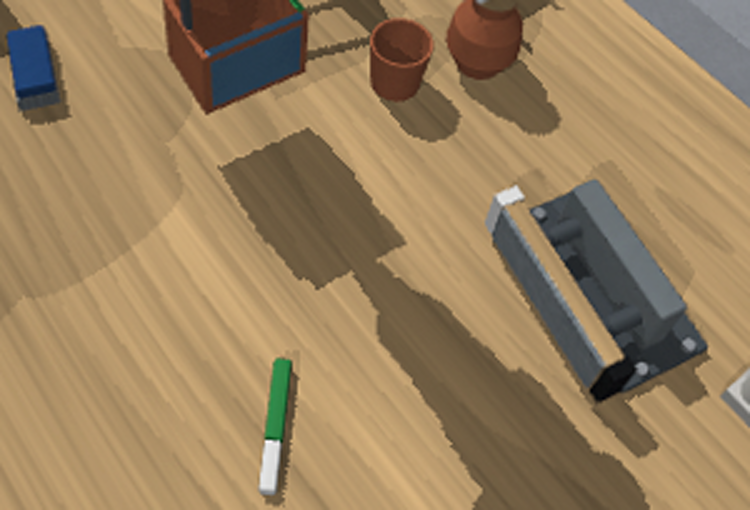

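The crop shows the planter hanging upright at about (235,60), with the polisher bar running from its white cap at (505,195) to its black cap at (605,385). The felt front is centred at about (0.5925, −0.305), yaw −12°.

servo_tool(
  plan=[
    {"travel": [-1.2, -4.8, 0], "rot": [0, 0, -0.147], "gripper": -1},
    {"travel": [-2.4, -9.6, 0], "rot": [0, 0, -0.294], "gripper": -1},
    {"travel": [-3.6, -14.4, 0], "rot": [0, 0, -0.441], "gripper": -1},
    {"travel": [-4.8, -19.2, 0], "rot": [0, 0, -0.588], "gripper": -1},
    {"travel": [-6, -24, 0], "rot": [0, 0, -0.735], "gripper": -1},
  ],
)

```text
time: 4.4
tool_pos: [0.5179, -0.1891, 0.2195]
tcp_rot: [[-0.83, -0.558, -0.003], [-0.558, 0.83, 0.002], [0.001, 0.003, -1.0]]
contact_force: [1.2, 1.1, -4.9]
opening: 0.12
gripper_force: 98.4
```

servo_tool(
  plan=[
    {"travel": [0, 0, 0], "rot": [0, 0, -0.147], "gripper": -1},
    {"travel": [0, 0, 0], "rot": [0, 0, -0.294], "gripper": -1},
    {"travel": [0, 0, 0], "rot": [0, 0, -0.441], "gripper": -1},
    {"travel": [0, 0, 0], "rot": [0, 0, -0.588], "gripper": -1},
    {"travel": [0, 0, 0], "rot": [0, 0, -0.737], "gripper": -1},
  ],
)

```text
time: 4.9
tool_pos: [0.5179, -0.1873, 0.2193]
tcp_rot: [[-0.24, -0.971, -0.003], [-0.971, 0.24, 0.003], [-0.002, 0.004, -1.0]]
contact_force: [-0.1, -0.4, -5.4]
opening: 0.122
gripper_force: 98.8
```

servo_tool(
  plan=[
    {"travel": [0, 0, 0], "rot": [0, 0, 0], "gripper": -1},
    {"travel": [0, 0, 0], "rot": [0, 0, 0], "gripper": -1},
  ],
)

```text
time: 5.1
tool_pos: [0.5182, -0.1875, 0.2204]
tcp_rot: [[-0.25, -0.968, -0.002], [-0.968, 0.25, 0.002], [-0.001, 0.002, -1.0]]
contact_force: [-0.0, -0.3, -5.6]
opening: 0.119
gripper_force: 98.8
```

```bash
cat > go.py <<'E'
from h import *
F=np.array([.5925,-.3052]); yaw=np.radians(-12.); X=np.array([np.cos(yaw),np.sin(yaw)]);Y=np.array([-X[1],X[0]])
def rep(half,pen,along,z):
    s=state();R=s["tcp_rot"];p=s["tool_pos"]
    t=np.r_[F+X*(pen-half)+Y*along,z]
    l=(p[:2]-F)@np.c_[X,Y]
    print("t",round(s["time"],2),"pol-frame pen",(l[0]+half).round(4),"along",l[1].round(4),"z",p[2].round(4),"tool cm to target",((t-p)@R*100).round(2),"ty yaw",np.degrees(np.arctan2(R[1,1],R[0,1])).round(2),"tilt",R[:2,2].round(4),"Fpol",(s["contact_force"][:2]@np.c_[X,Y]).round(1),s["contact_force"][2].round(1))
E
python3 -c "
from go import *
rep(.042,-.03,.036,.127)"
```

```text
t 5.1 pol-frame pen -0.0552 along 0.0997 z 0.2204 tool cm to target [ 6.26 -2.81  9.33] ty yaw 165.52 tilt [-0.0021  0.0016] Fpol [ 0.1 -0.3] -5.6
```

servo_tool(
  plan=[
    {"travel": [3, -1.4, 0], "rot": [0, 0, -0.043], "gripper": -1},
    {"travel": [6.3, -2.8, 0], "rot": [0, 0, -0.043], "gripper": -1},
    {"travel": [6.3, -2.8, 3.5], "rot": [0, 0, -0.043], "gripper": -1},
    {"travel": [6.3, -2.8, 7], "rot": [0, 0, -0.043], "gripper": -1},
    {"travel": [6.3, -2.8, 9.3], "rot": [0, 0, -0.043], "gripper": -1},
  ],
)

```text
time: 5.6
tool_pos: [0.5292, -0.2552, 0.1255]
tcp_rot: [[-0.209, -0.978, -0.003], [-0.978, 0.209, 0.003], [-0.002, 0.003, -1.0]]
contact_force: [-0.5, 0.2, -4.5]
opening: 0.122
gripper_force: 98.7
```

servo_tool(
  plan=[
    {"travel": [0, 0, 0], "rot": [0, 0, 0], "gripper": -1},
    {"travel": [0, 0, 0], "rot": [0, 0, 0], "gripper": -1},
    {"travel": [0, 0, 0], "rot": [0, 0, 0], "gripper": -1},
  ],
)

```text
time: 5.9
tool_pos: [0.5309, -0.2561, 0.1306]
tcp_rot: [[-0.205, -0.979, 0.001], [-0.979, 0.205, -0.001], [0.001, -0.001, -1.0]]
contact_force: [-0.1, -0.9, -4.6]
opening: 0.123
gripper_force: 99.6
```

```bash
cat > chk.py <<'E'
from go import *
def chk(half,lat):
    for n in("side","scene"):
        d=snap(n);p=cloud(d,np.ones((384,512),bool));l=np.c_[(p[:,:2]-F)@np.c_[X,Y],p[:,2]]
        r=l[(l[:,2]>.08)&(l[:,2]<.098)&(l[:,0]<.02)&(l[:,0]>-.16)&(abs(l[:,1])<.14)]
        if len(r)>20:
            b=cv2.minAreaRect((r[:,:2]*1000).astype(np.float32));print(n,"rim c",np.round(b[0],1),np.round(b[1],1),round(b[2],2),"z med",np.median(r[:,2]).round(4))
        f=l[(l[:,2]>.03)&(l[:,2]<.062)&(abs(l[:,1])<.095)&(l[:,0]<.02)&(l[:,0]>-.02)]
        t=l[(l[:,2]>.064)&(l[:,2]<.078)&(abs(l[:,1])<.095)&(l[:,0]<.03)&(l[:,0]>-.02)]
        print(n,"bar face med",np.median(f[:,0]).round(4) if len(f) else None,len(f),"top x pct",np.percentile(t[:,0],[2,50,98]).round(4),len(t))
E
python3 -c "
from chk import *
rep(.042,-.03,.036,.127);chk(0,0)
d=snap('side');cv2.imwrite('pics/c2.png',cv2.resize(d['frame'][180:384,250:450,::-1],None,fx=2.5,fy=2.5))"
```

```text
t 5.9 pol-frame pen -0.0285 along 0.0352 z 0.1306 tool cm to target [-0.08  0.15  0.36] ty yaw 168.17 tilt [ 0.001  -0.0007] Fpol [ 0.1 -0.9] -4.6
side rim c [-70.9  35.3] [ 87.4 112.2] 0.58 z med 0.0918
side bar face med -0.0004 415 top x pct [-0.0011  0.0099  0.0237] 776
scene rim c [-69.5  37.2] [ 89.1 116.3] 1.32 z med 0.091
scene bar face med None 0 top x pct [-0.0002  0.0154  0.0263] 465
```

View pics/c2.png

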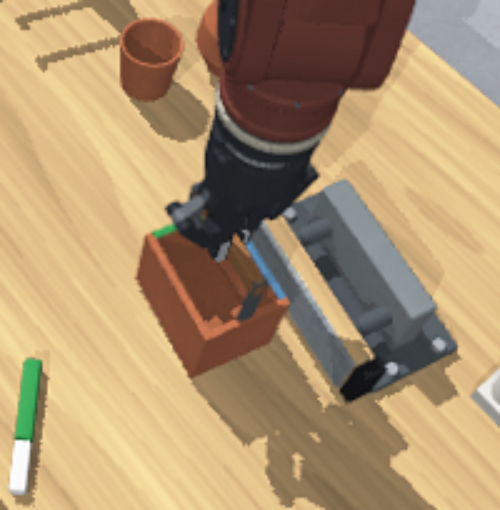

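The pot is just in front of the bar, blue (265,265) facing the felt, and upright. Now I'll press it in.

servo_tool(
  plan=[
    {"travel": [0, -1, 0.3], "rot": [0, 0, 0], "gripper": -1},
    {"travel": [0, -2, 0.3], "rot": [0, 0, 0], "gripper": -1},
    {"travel": [0, -2.9, 0.3], "rot": [0, 0, 0], "gripper": -1},
    {"travel": [0, -3.3, 0.3], "rot": [0, 0, 0], "gripper": -1},
    {"travel": [0, -3.65, 0.3], "rot": [0, 0, 0], "gripper": -1},
  ],
)

```text
time: 6.55
tool_pos: [0.5659, -0.2633, 0.1264]
tcp_rot: [[-0.204, -0.979, -0.001], [-0.979, 0.204, 0.0], [0.0, 0.001, -1.0]]
contact_force: [-4.5, 0.8, -1.8]
opening: 0.122
gripper_force: 100.0
```

servo_tool(
  plan=[
    {"travel": [0, 0, 0], "rot": [0, 0, 0], "gripper": -1},
    {"travel": [0, 0, 0], "rot": [0, 0, 0], "gripper": -1},
  ],
)

```text
time: 6.75
tool_pos: [0.5658, -0.2632, 0.1263]
tcp_rot: [[-0.204, -0.979, -0.001], [-0.979, 0.204, 0.0], [-0.0, 0.001, -1.0]]
contact_force: [-3.8, 0.8, -3.1]
opening: 0.122
gripper_force: 99.9
```

```bash
python3 -c "
from chk import *
rep(.042,.008,-.036,.127);chk(0,0)"
```

```text
t 6.75 pol-frame pen 0.0071 along 0.0355 z 0.1263 tool cm to target [ 7.15 -0.06 -0.07] ty yaw 168.23 tilt [-0.0007  0.0002] Fpol [-3.9  0. ] -3.1
side rim c [-35.3  36.2] [113.7  87.6] 89.73 z med 0.088
side bar face med 0.0067 331 top x pct [-0.0027  0.0193  0.0295] 574
scene rim c [-34.1  37.1] [ 87.2 117.6] 1.18 z med 0.0891
scene bar face med -0.0104 51 top x pct [-0.0167  0.017   0.0297] 418
```

servo_tool(
  plan=[
    {"travel": [0, -0.1, 0], "rot": [0, 0, 0], "gripper": -1},
    {"travel": [0.9, -0.1, 0], "rot": [0, 0, 0], "gripper": -1},
    {"travel": [1.8, -0.1, 0], "rot": [0, 0, 0], "gripper": -1},
    {"travel": [2.7, -0.1, 0], "rot": [0, 0, 0], "gripper": -1},
    {"travel": [3.6, -0.1, 0], "rot": [0, 0, 0], "gripper": -1},
  ],
)

```text
time: 7.35
tool_pos: [0.5594, -0.2981, 0.1256]
tcp_rot: [[-0.203, -0.979, -0.001], [-0.979, 0.203, 0.002], [-0.002, 0.001, -1.0]]
contact_force: [-3.7, 4.2, -5.3]
opening: 0.119
gripper_force: 99.5
```

servo_tool(
  plan=[
    {"travel": [0.9, 0, 0], "rot": [0, 0, 0], "gripper": -1},
    {"travel": [1.8, 0, 0], "rot": [0, 0, 0], "gripper": -1},
    {"travel": [2.7, 0, 0], "rot": [0, 0, 0], "gripper": -1},
    {"travel": [3.6, 0, 0], "rot": [0, 0, 0], "gripper": -1},
    {"travel": [3.6, 0, 0], "rot": [0, 0, 0], "gripper": -1},
  ],
)

```text
time: 7.85
tool_pos: [0.5518, -0.3346, 0.1255]
tcp_rot: [[-0.205, -0.979, -0.001], [-0.979, 0.205, 0.001], [-0.0, 0.001, -1.0]]
contact_force: [-4.8, -0.4, -6.1]
opening: 0.124
gripper_force: 99.3
```

```bash
python3 -c "
from chk import *
rep(.042,.008,-.036,.127);chk(0,0)"
```

```text
t 7.85 pol-frame pen 0.0083 along -0.0372 z 0.1255 tool cm to target [-0.12  0.03 -0.15] ty yaw 168.18 tilt [-0.0011  0.0006] Fpol [-4.6 -1.4] -6.1
side rim c [-34.4 -37.2] [109.6  86.8] 89.92 z med 0.0874
side bar face med 0.0067 221 top x pct [-0.0058  0.0202  0.0295] 422
scene rim c [-32.8 -35.7] [ 86.3 111.7] 0.93 z med 0.0888
scene bar face med -0.0157 20 top x pct [-0.0155  0.0175  0.0295] 393
```

servo_tool(
  plan=[
    {"travel": [0, 0.8, -0.1], "rot": [0, 0, 0], "gripper": -1},
    {"travel": [0, 2.5, -0.1], "rot": [0, 0, 0], "gripper": -1},
    {"travel": [-2, 5.6, -0.1], "rot": [0, 0, 0], "gripper": -1},
    {"travel": [-5, 6, -0.1], "rot": [0, 0, 0.14], "gripper": -1},
    {"travel": [-7.2, 6, -0.1], "rot": [0, 0, 0.28], "gripper": -1},
  ],
)

```text
time: 8.45
tool_pos: [0.5084, -0.2497, 0.128]
tcp_rot: [[-0.471, -0.882, 0.002], [-0.882, 0.471, -0.0], [-0.001, -0.002, -1.0]]
contact_force: [0.4, -0.4, -5.1]
opening: 0.118
gripper_force: 99.5
```

servo_tool(
  plan=[
    {"travel": [0, 0, 0], "rot": [0, 0, 0.14], "gripper": -1},
    {"travel": [0, 0, 0], "rot": [0, 0, 0.28], "gripper": -1},
    {"travel": [0, 0, 0], "rot": [0, 0, 0.42], "gripper": -1},
    {"travel": [0, 0, 0], "rot": [0, 0, 0.56], "gripper": -1},
    {"travel": [0, 0, 0], "rot": [0, 0, 0.7], "gripper": -1},
  ],
)

```text
time: 8.95
tool_pos: [0.5092, -0.2511, 0.1282]
tcp_rot: [[-0.928, -0.371, 0.003], [-0.371, 0.928, -0.001], [-0.002, -0.002, -1.0]]
contact_force: [-0.6, -1.3, -5.2]
opening: 0.12
gripper_force: 99.6
```

servo_tool(
  plan=[
    {"travel": [0, 0, 0], "rot": [0, 0, 0.14], "gripper": -1},
    {"travel": [0, 0, 0], "rot": [0, 0, 0.28], "gripper": -1},
    {"travel": [0, 0, 0], "rot": [0, 0, 0.42], "gripper": -1},
    {"travel": [0, 0, 0], "rot": [0, 0, 0.56], "gripper": -1},
    {"travel": [0, 0, 0], "rot": [0, 0, 0.59], "gripper": -1},
  ],
)

```text
time: 9.45
tool_pos: [0.5091, -0.2511, 0.1281]
tcp_rot: [[-0.979, 0.205, 0.002], [0.205, 0.979, -0.001], [-0.003, -0.0, -1.0]]
contact_force: [-0.2, 0.2, -5.0]
opening: 0.12
gripper_force: 99.6
```

servo_tool(
  plan=[
    {"travel": [0, 0, 0], "rot": [0, 0, 0], "gripper": -1},
    {"travel": [0, 0, 0], "rot": [0, 0, 0], "gripper": -1},
  ],
)

```text
time: 9.65
tool_pos: [0.5087, -0.2512, 0.1276]
tcp_rot: [[-0.98, 0.2, 0.001], [0.2, 0.98, -0.0], [-0.001, -0.0, -1.0]]
contact_force: [0.4, -0.7, -4.5]
opening: 0.12
gripper_force: 99.5
```

```bash
python3 -c "
from chk import *
rep(.055,.008,.036,.127);chk(0,0)"
```

```text
t 9.65 pol-frame pen -0.0382 along 0.0354 z 0.1276 tool cm to target [-4.62  0.02  0.06] ty yaw 78.47 tilt [ 0.0009 -0.0002] Fpol [ 0.6 -0.6] -4.5
side rim c [-93.2  34.5] [ 87.4 112.9] 89.7 z med 0.0893
side bar face med -0.0003 375 top x pct [-0.0016  0.0106  0.0238] 823
scene rim c [-91.7  38.1] [ 90.9 113.6] 88.86 z med 0.0895
scene bar face med None 0 top x pct [-0.      0.0153  0.0264] 467
```

servo_tool(
  plan=[
    {"travel": [-1.2, 0, 0], "rot": [0, 0, 0.006], "gripper": -1},
    {"travel": [-2.6, 0, 0], "rot": [0, 0, 0.006], "gripper": -1},
    {"travel": [-3.7, 0, 0], "rot": [0, 0, 0.006], "gripper": -1},
    {"travel": [-4.2, 0, 0], "rot": [0, 0, 0.006], "gripper": -1},
    {"travel": [-4.65, 0, 0], "rot": [0, 0, 0.006], "gripper": -1},
  ],
  grip_force=118,
)

```text
time: 10.25
tool_pos: [0.5535, -0.2606, 0.1271]
tcp_rot: [[-0.978, 0.208, -0.002], [0.208, 0.978, 0.0], [0.002, 0.0, -1.0]]
contact_force: [-5.6, 0.3, -2.7]
opening: 0.112
gripper_force: 118.2
```

servo_tool(
  plan=[
    {"travel": [0, 0, 0], "rot": [0, 0, 0], "gripper": -1},
    {"travel": [0, 0, 0], "rot": [0, 0, 0], "gripper": -1},
  ],
)

```text
time: 10.45
tool_pos: [0.5534, -0.2606, 0.1271]
tcp_rot: [[-0.978, 0.209, -0.001], [0.209, 0.978, 0.0], [0.001, 0.0, -1.0]]
contact_force: [-4.7, 0.8, -3.7]
opening: 0.118
gripper_force: 118.1
```

```bash
python3 -c "
from chk import *
rep(.055,.008,-.036,.127);chk(0,0)
d=snap('side');cv2.imwrite('pics/c3.png',cv2.resize(d['frame'][180:384,250:450,::-1],None,fx=2.5,fy=2.5))"
```

```text
t 10.45 pol-frame pen 0.0074 along 0.0355 z 0.1271 tool cm to target [-0.06 -7.15  0.01] ty yaw 77.95 tilt [-0.001   0.0004] Fpol [-4.8 -0.2] -3.7
side rim c [-48.2  35.3] [112.3  86.6] 0.49 z med 0.0889
side bar face med 0.0069 379 top x pct [-0.0069  0.0175  0.0294] 536
scene rim c [-46.5  37.6] [ 87.5 116.4] 88.37 z med 0.0899
scene bar face med -0.0143 25 top x pct [-0.0122  0.0172  0.0296] 387
```

View pics/c3.png

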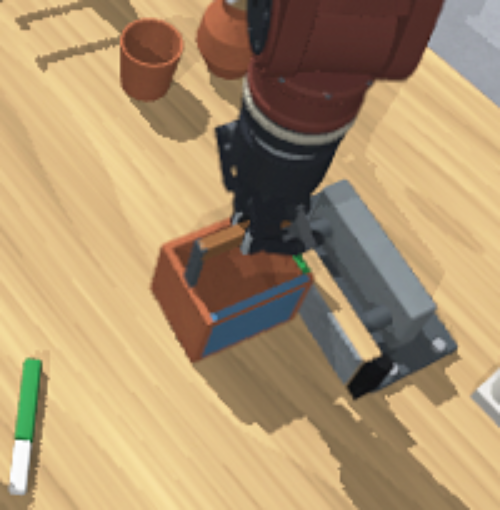

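The green face (300,265) is flat on the bar, which gives 7.3 mm. I'll press 0.7 mm more and slide towards black.

servo_tool(
  plan=[
    {"travel": [-0.07, 0, 0], "rot": [0, 0, 0], "gripper": -1},
    {"travel": [-0.07, -0.9, 0], "rot": [0, 0, 0], "gripper": -1},
    {"travel": [-0.07, -1.8, 0], "rot": [0, 0, 0], "gripper": -1},
    {"travel": [-0.07, -2.7, 0], "rot": [0, 0, 0], "gripper": -1},
    {"travel": [-0.07, -3.6, 0], "rot": [0, 0, 0], "gripper": -1},
  ],
)

```text
time: 11.1
tool_pos: [0.5468, -0.2955, 0.1268]
tcp_rot: [[-0.978, 0.208, -0.0], [0.208, 0.978, 0.002], [0.001, 0.002, -1.0]]
contact_force: [-2.7, 3.6, -4.9]
opening: 0.115
gripper_force: 117.9
```

servo_tool(
  plan=[
    {"travel": [0, -0.9, 0], "rot": [0, 0, 0], "gripper": -1},
    {"travel": [0, -1.8, 0], "rot": [0, 0, 0], "gripper": -1},
    {"travel": [0, -2.7, 0], "rot": [0, 0, 0], "gripper": -1},
    {"travel": [0, -3.6, 0], "rot": [0, 0, 0], "gripper": -1},
    {"travel": [0, -3.6, 0], "rot": [0, 0, 0], "gripper": -1},
  ],
)

```text
time: 11.6
tool_pos: [0.539, -0.3319, 0.1268]
tcp_rot: [[-0.978, 0.21, -0.001], [0.21, 0.978, 0.001], [0.001, 0.0, -1.0]]
contact_force: [-5.1, 0.3, -5.0]
opening: 0.112
gripper_force: 117.8
```

```bash
python3 -c "
from chk import *
rep(.055,.008,-.036,.127);chk(0,0)"
cat > hook.py <<'E'
from h import *
z=np.load("pc.npz")
for k in "01":
    p=z["p"+k];c=z["c"+k].astype(int)
    m=(p[:,0]>.54)&(p[:,0]<.78)&(p[:,1]>.14)&(p[:,1]<.36)&(p[:,2]>.18)&(p[:,2]<.23);p=p[m];c=c[m]
    br=(c[:,1]>c[:,0]*.62)&(c[:,0]>c[:,2]*1.6)&(c[:,0]>90)   # brass: yellowish
    q=p[br]; s=q[:,1]+.27*(q[:,0]-.62)
    print("cam",k,"brass",len(q))
    for n,w in(("A",q[s>.25]),("B",q[s<.25])):
        v=np.array([.97,-.25])
        for _ in range(5):
            mu=np.median(w[:,:2],0);e=(w[:,:2]-mu);perp=e@[-v[1],v[0]];g=w[abs(perp)<.009]
            v=np.linalg.svd(g[:,:2]-g[:,:2].mean(0),full_matrices=0)[2][0];v*=np.sign(v[0])
        a=(g[:,:2])@v; tip=g[a<a.min()+.008]; 
        mid=g[(a>a.min()+.02)]
        print(n,len(g),"yaw",np.degrees(np.arctan2(v[1],v[0])).round(2),"mean",g.mean(0).round(4),"tip",tip.mean(0).round(4),"tip z max",tip[:,2].max().round(4),"along",a.min().round(4),a.max().round(4),"rod z p95",np.percentile(mid[:,2],90).round(4))
    b=p[~br&(p[:,2]>.205)];r=cv2.minAreaRect((b[:,:2]*1000).astype(np.float32));print("board",r)
E
python3 hook.py
```

```text
t 11.6 pol-frame pen 0.0082 along -0.0372 z 0.1268 tool cm to target [ 0.02  0.12 -0.02] ty yaw 77.89 tilt [-0.0007  0.0005] Fpol [-5.  -0.8] -5.0
side rim c [-47.  -37.8] [112.   86.4] 0.57 z med 0.0887
side bar face med 0.0077 240 top x pct [-0.0139  0.0164  0.0295] 182
scene rim c [-45.4 -36.8] [ 88.8 110.7] 89.99 z med 0.0893
scene bar face med -0.0133 20 top x pct [-0.0143  0.0173  0.0295] 382
cam 0 brass 428
A 188 yaw -15.49 mean [0.6446 0.2886 0.202 ] tip [0.601  0.3007 0.209 ] tip z max 0.217 along 0.494 0.6145 rod z p95 0.2024
B 173 yaw -16.02 mean [0.63   0.2262 0.2035] tip [0.5818 0.241  0.2107] tip z max 0.2178 along 0.4875 0.6097 rod z p95 0.205
board ((665.5350952148438, 258.9114990234375), (115.37476348876953, 128.96218872070312), 64.16011047363281)
cam 1 brass 305
A 163 yaw -15.64 mean [0.6426 0.2835 0.1979] tip [0.594  0.2972 0.2047] tip z max 0.2154 along 0.4878 0.6063 rod z p95 0.1994
B 134 yaw -15.51 mean [0.626  0.222  0.1985] tip [0.5769 0.2354 0.2048] tip z max 0.2149 along 0.4894 0.6234 rod z p95 0.1996
board ((662.4307250976562, 234.75454711914062), (128.6676788330078, 120.63185119628906), 0.4632318615913391)
```

servo_tool(
  plan=[
    {"travel": [1, 0, 0], "rot": [0, 0, 0], "gripper": -1},
    {"travel": [3, 0, 0], "rot": [0, 0, 0], "gripper": -1},
    {"travel": [5, 0, -2], "rot": [0, 0, 0], "gripper": -1},
    {"travel": [5, 0, -6], "rot": [0, 0, 0], "gripper": -1},
    {"travel": [5, 0, -9], "rot": [0, 0, 0], "gripper": -1},
  ],
)

```text
time: 12.2
tool_pos: [0.4913, -0.3207, 0.2197]
tcp_rot: [[-0.978, 0.209, 0.003], [0.209, 0.978, -0.001], [-0.003, -0.001, -1.0]]
contact_force: [0.8, -0.6, -4.6]
opening: 0.114
gripper_force: 117.9
```

servo_tool(
  plan=[
    {"travel": [0.9, 4, 0], "rot": [0, 0, 0], "gripper": -1},
    {"travel": [1.8, 8, 0], "rot": [0, 0, 0], "gripper": -1},
    {"travel": [2.6, 12, 0], "rot": [0, 0, 0], "gripper": -1},
    {"travel": [3.5, 16, 0], "rot": [0, 0, 0], "gripper": -1},
    {"travel": [4.3, 20, 0], "rot": [0, 0, 0], "gripper": -1},
  ],
)

```text
time: 12.7
tool_pos: [0.4913, -0.1145, 0.2181]
tcp_rot: [[-0.978, 0.209, 0.004], [0.209, 0.978, -0.0], [-0.004, 0.0, -1.0]]
contact_force: [0.0, -0.2, -5.6]
opening: 0.12
gripper_force: 117.9
```

servo_tool(
  plan=[
    {"travel": [0.9, 4, 0], "rot": [0, 0, 0], "gripper": -1},
    {"travel": [1.8, 8, 0], "rot": [0, 0, 0], "gripper": -1},
    {"travel": [2.6, 12, 0], "rot": [0, 0, 0], "gripper": -1},
    {"travel": [3.5, 16, 0], "rot": [0, 0, 0], "gripper": -1},
    {"travel": [4.3, 20, 0], "rot": [0, 0, 0], "gripper": -1},
  ],
)

```text
time: 13.2
tool_pos: [0.4908, 0.0906, 0.2183]
tcp_rot: [[-0.978, 0.209, 0.004], [0.209, 0.978, 0.001], [-0.003, 0.002, -1.0]]
contact_force: [0.3, -0.3, -4.9]
opening: 0.118
gripper_force: 117.9
```

servo_tool(
  plan=[
    {"travel": [0.9, 4, 0], "rot": [0, 0, 0], "gripper": -1},
    {"travel": [1.8, 8, 0], "rot": [0, 0, 0], "gripper": -1},
    {"travel": [2.6, 12, 0], "rot": [0, 0, 0], "gripper": -1},
    {"travel": [3.5, 16, 0], "rot": [0, 0, 0], "gripper": -1},
    {"travel": [4.3, 20, 0], "rot": [0, 0, 0], "gripper": -1},
  ],
)

```text
time: 13.7
tool_pos: [0.4902, 0.2957, 0.2182]
tcp_rot: [[-0.978, 0.208, 0.003], [0.208, 0.978, 0.002], [-0.002, 0.003, -1.0]]
contact_force: [1.3, 0.1, -4.0]
opening: 0.119
gripper_force: 117.9
```

servo_tool(
  plan=[
    {"travel": [0, 0, 0], "rot": [0, 0, -0.14], "gripper": -1},
    {"travel": [0, 0, 0], "rot": [0, 0, -0.28], "gripper": -1},
    {"travel": [0, 0, 0], "rot": [0, 0, -0.42], "gripper": -1},
    {"travel": [0, 0, 0], "rot": [0, 0, -0.56], "gripper": -1},
    {"travel": [0, 0, 0], "rot": [0, 0, -0.7], "gripper": -1},
  ],
)

```text
time: 14.2
tool_pos: [0.4904, 0.2939, 0.218]
tcp_rot: [[-0.88, -0.476, 0.002], [-0.476, 0.88, 0.002], [-0.003, 0.001, -1.0]]
contact_force: [0.1, 0.0, -5.2]
opening: 0.119
gripper_force: 117.9
```

servo_tool(
  plan=[
    {"travel": [0, 0, 0], "rot": [0, 0, -0.14], "gripper": -1},
    {"travel": [0, 0, 0], "rot": [0, 0, -0.28], "gripper": -1},
    {"travel": [0, 0, 0], "rot": [0, 0, -0.42], "gripper": -1},
    {"travel": [0, 0, 0], "rot": [0, 0, -0.56], "gripper": -1},
    {"travel": [0, 0, 0], "rot": [0, 0, -0.7], "gripper": -1},
  ],
)

```text
time: 14.7
tool_pos: [0.4904, 0.2939, 0.218]
tcp_rot: [[-0.366, -0.93, 0.002], [-0.93, 0.366, 0.002], [-0.003, -0.001, -1.0]]
contact_force: [-0.3, -0.7, -4.9]
opening: 0.115
gripper_force: 117.9
```

servo_tool(
  plan=[
    {"travel": [0, 0, 0], "rot": [0, 0, -0.11], "gripper": -1},
    {"travel": [0, 0, 0], "rot": [0, 0, -0.11], "gripper": -1},
    {"travel": [0, 0, 0], "rot": [0, 0, -0.11], "gripper": -1},
  ],
)

```text
time: 15.0
tool_pos: [0.4902, 0.2934, 0.2178]
tcp_rot: [[-0.271, -0.963, 0.001], [-0.963, 0.271, 0.001], [-0.001, -0.001, -1.0]]
contact_force: [0.5, -1.3, -5.2]
opening: 0.116
gripper_force: 117.9
```

```bash
cat > hk.py <<'E'
from h import *
a=np.radians(-15.6);X=np.array([np.cos(a),np.sin(a)]);Y=np.array([-X[1],X[0]]);S=.521*X+.417*Y
def rep(hx,z):
    s=state();R=s["tcp_rot"];p=s["tool_pos"];t=np.r_[S+X*hx,z]
    print("t",round(s["time"],2),p.round(4),"hook frame",((p[:2]-S)@np.c_[X,Y]).round(4),"cm to target",((t-p)@R*100).round(2),"ty yaw err",(np.degrees(np.arctan2(R[1,1],R[0,1]))-164.4).round(2),R[:2,2].round(4),s["contact_force"].round(1))
def chk(name):
    d=snap(name);p=cloud(d,np.ones((384,512),bool));l=np.c_[(p[:,:2]-S)@np.c_[X,Y],p[:,2]]*1000
    for n,x0,x1,z0,z1 in(("rim",-190,-50,168,189),("gripends",-170,-60,236,252),):
        q=l[(l[:,0]>x0)&(l[:,0]<x1)&(abs(l[:,1])<80)&(l[:,2]>z0)&(l[:,2]<z1)]
        if len(q)>10:print(name,n,len(q),cv2.minAreaRect(q[:,:2].astype(np.float32)),np.median(q[:,2]))
    for n,s in(("A",1),("B",-1)):
        q=l[(l[:,0]>-18)&(l[:,0]<70)&(abs(l[:,1]-32*s)<10)&(l[:,2]>190)&(l[:,2]<207)]
        if len(q):print(name,n,len(q),"y",np.median(q[:,1]).round(1),"ztop",np.percentile(q[:,2],90).round(1))
E
python3 -c "
from hk import *
rep(0,.216)
for n in('side','scene'):chk(n)"
```

```text
t 15.0 [0.4902 0.2934 0.2178] hook frame [-0.1278 -0.0025] cm to target [ -0.28 -12.78   0.19] ty yaw err -0.12 [0.0014 0.0011] [ 0.5 -1.3 -5.2]
side rim 404 ((-128.62103271484375, -3.4020156860351562), (113.57023620605469, 85.0802230834961), 88.9935531616211) 178.27246256848565
side gripends 163 ((-128.23123168945312, -5.318367004394531), (36.66223907470703, 105.67170715332031), 13.017732620239258) 244.29641273003065
side A 113 y 28.7 ztop 199.3
side B 89 y -35.3 ztop 200.3
scene rim 644 ((-125.94578552246094, -0.7994155883789062), (111.22978210449219, 89.97251892089844), 89.91939544677734) 179.20607083668443
scene gripends 253 ((-121.62066650390625, -1.1736793518066406), (30.796049118041992, 104.7281494140625), 4.134768009185791) 244.79764383339375
scene A 136 y 34.7 ztop 202.1
scene B 123 y -29.5 ztop 203.3
```

servo_tool(
  plan=[
    {"travel": [-0.2, -2.5, 0], "rot": [0, 0, 0], "gripper": -1},
    {"travel": [-0.2, -5, 0], "rot": [0, 0, 0], "gripper": -1},
    {"travel": [-0.2, -7, 0], "rot": [0, 0, 0], "gripper": -1},
    {"travel": [-0.2, -9, 0], "rot": [0, 0, 0], "gripper": -1},
    {"travel": [-0.2, -11, 0], "rot": [0, 0, 0], "gripper": -1},
  ],
)

```text
time: 15.6
tool_pos: [0.5973, 0.2652, 0.2173]
tcp_rot: [[-0.27, -0.963, 0.0], [-0.963, 0.27, 0.0], [-0.0, -0.0, -1.0]]
contact_force: [-0.5, 1.1, -4.9]
opening: 0.114
gripper_force: 117.9
```

servo_tool(
  plan=[
    {"travel": [0, -1, 0], "rot": [0, 0, 0], "gripper": -1},
    {"travel": [0, -1.8, 0], "rot": [0, 0, 0], "gripper": -1},
    {"travel": [0, -1.8, 0], "rot": [0, 0, 0], "gripper": -1},
    {"travel": [0, -1.8, 0], "rot": [0, 0, 0], "gripper": -1},
  ],
)

```text
time: 16.0
tool_pos: [0.6133, 0.2608, 0.2174]
tcp_rot: [[-0.268, -0.963, -0.0], [-0.963, 0.268, 0.0], [-0.0, 0.0, -1.0]]
contact_force: [-0.2, 0.5, -4.0]
opening: 0.118
gripper_force: 117.9
```

```bash
python3 -c "
from hk import *
rep(0,.193)
d=snap('side');e=snap('scene')
A=cv2.resize(d['frame'][40:200,180:360,::-1],None,fx=2.2,fy=2.2);B=cv2.resize(e['frame'][170:330,230:410,::-1],None,fx=2.2,fy=2.2)
cv2.imwrite('pics/c4.png',np.hstack([A,B]))"
```

```text
t 16.0 [0.6133 0.2608 0.2174] hook frame [-0.0005 -0.0009] cm to target [-0.09 -0.05  2.44] ty yaw err 0.05 [-0.0004  0.0002] [-0.2  0.5 -4. ]
```

View pics/c4.png

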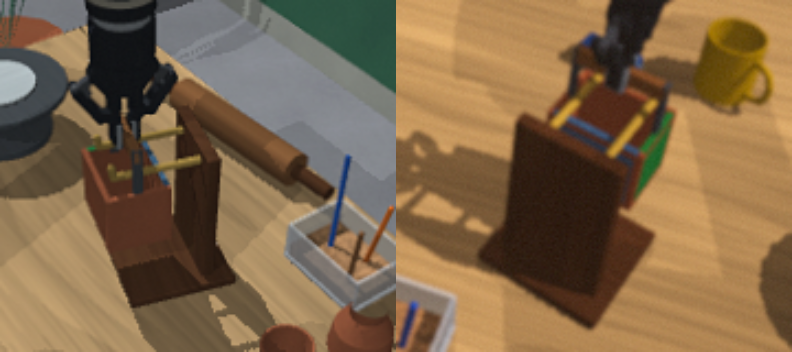

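Left (side view): the prongs (180,132) and (180,163) pass under the grip between the uprights, with the tip at (112,172). Right (scene view): a prong on either side of the gripper. Now lowering.

servo_tool(
  plan=[
    {"travel": [0, 0, 0.6], "rot": [0, 0, 0], "gripper": -1},
    {"travel": [0, 0, 1.2], "rot": [0, 0, 0], "gripper": -1},
    {"travel": [0, 0, 1.8], "rot": [0, 0, 0], "gripper": -1},
    {"travel": [0, 0, 2.2], "rot": [0, 0, 0], "gripper": -1},
    {"travel": [0, 0, 2.2], "rot": [0, 0, 0], "gripper": -1},
  ],
)

```text
time: 16.6
tool_pos: [0.6133, 0.2604, 0.1942]
tcp_rot: [[-0.268, -0.963, -0.001], [-0.963, 0.268, -0.0], [0.001, 0.001, -1.0]]
contact_force: [-0.6, 0.5, -4.9]
opening: 0.11
gripper_force: 117.8
```

servo_tool(
  plan=[
    {"travel": [0, 0, 0.1], "rot": [0, 0, 0], "gripper": -1},
    {"travel": [0, 0, 0.2], "rot": [0, 0, 0], "gripper": -1},
    {"travel": [0, 0, 0.25], "rot": [0, 0, 0], "gripper": -1},
    {"travel": [0, 0, 0.25], "rot": [0, 0, 0], "gripper": -1},
  ],
)

```text
time: 17.0
tool_pos: [0.6139, 0.2605, 0.193]
tcp_rot: [[-0.268, -0.963, 0.0], [-0.963, 0.268, 0.0], [-0.0, -0.0, -1.0]]
contact_force: [0.6, -0.1, -4.8]
opening: 0.118
gripper_force: 117.8
```

Not touching yet, so I'll lower it in finer steps.

servo_tool(
  plan=[
    {"travel": [0, 0, 0.1], "rot": [0, 0, 0], "gripper": -1},
    {"travel": [0, 0, 0.1], "rot": [0, 0, 0], "gripper": -1},
    {"travel": [0, 0, 0.1], "rot": [0, 0, 0], "gripper": -1},
  ],
)

```text
time: 17.3
tool_pos: [0.614, 0.2605, 0.1928]
tcp_rot: [[-0.268, -0.963, 0.001], [-0.963, 0.268, 0.0], [-0.001, -0.001, -1.0]]
contact_force: [-2.7, -0.2, 4.7]
opening: 0.116
gripper_force: 119.2
```

servo_tool(
  plan=[
    {"travel": [0, 0, 0.1], "rot": [0, 0, 0], "gripper": -1},
    {"travel": [0, 0, 0.1], "rot": [0, 0, 0], "gripper": -1},
    {"travel": [0, 0, 0.1], "rot": [0, 0, 0], "gripper": -1},
  ],
)

```text
time: 17.6
tool_pos: [0.614, 0.2605, 0.1928]
tcp_rot: [[-0.268, -0.963, 0.002], [-0.963, 0.268, 0.0], [-0.001, -0.002, -1.0]]
contact_force: [-4.7, -1.4, 9.6]
opening: 0.114
gripper_force: 120.4
```

servo_tool(
  plan=[
    {"travel": [0, 0, -0.1], "rot": [0, 0, 0], "gripper": -1},
    {"travel": [0, 0, -0.1], "rot": [0, 0, 0], "gripper": -1},
    {"travel": [0, 0, -0.1], "rot": [0, 0, 0], "gripper": -1},
    {"travel": [0, 0, -0.1], "rot": [0, 0, 0], "gripper": -1},
  ],
  grip_force=30,
)

```text
time: 18.0
tool_pos: [0.614, 0.2605, 0.1928]
tcp_rot: [[-0.268, -0.963, 0.001], [-0.963, 0.268, 0.0], [-0.001, -0.001, -1.0]]
contact_force: [-4.3, -1.7, 6.5]
opening: 0.118
gripper_force: 119.4
```

servo_tool(
  plan=[
    {"travel": [0, 0, 0], "rot": [0, 0, 0], "gripper": -0.6},
    {"travel": [0, 0, 0], "rot": [0, 0, 0], "gripper": -0.4},
    {"travel": [0, 0, 0], "rot": [0, 0, 0], "gripper": -0.2},
    {"travel": [0, 0, 0], "rot": [0, 0, 0], "gripper": 0},
    {"travel": [0, 0, 0], "rot": [0, 0, 0], "gripper": 0},
  ],
)

```text
time: 18.5
tool_pos: [0.6138, 0.2605, 0.1917]
tcp_rot: [[-0.268, -0.963, -0.0], [-0.963, 0.268, 0.0], [-0.0, 0.0, -1.0]]
contact_force: [-0.0, -0.6, -0.7]
opening: 0.499
gripper_force: 0.0
```

servo_tool(
  plan=[
    {"travel": [0, 0, 0], "rot": [0, 0, 0], "gripper": 0},
    {"travel": [0, 0, 0], "rot": [0, 0, 0], "gripper": 0},
    {"travel": [0, 0, 0], "rot": [0, 0, 0], "gripper": 0},
    {"travel": [0, 0, 0], "rot": [0, 0, 0], "gripper": 0},
    {"travel": [0, 0, 0], "rot": [0, 0, 0], "gripper": 0},
  ],
)

```text
time: 19.0
tool_pos: [0.6138, 0.2605, 0.1918]
tcp_rot: [[-0.268, -0.963, -0.0], [-0.963, 0.268, 0.0], [-0.0, 0.0, -1.0]]
contact_force: [-0.2, -0.2, 0.3]
opening: 0.5
gripper_force: 0.0
```

```bash
python3 -c "
from hk import *
rep(0,.193);print(state()['opening'])
d=snap('side');e=snap('scene')
A=cv2.resize(d['frame'][40:200,180:360,::-1],None,fx=2.2,fy=2.2);B=cv2.resize(e['frame'][170:330,230:410,::-1],None,fx=2.2,fy=2.2)
cv2.imwrite('pics/c5.png',np.hstack([A,B]))"
```

```text
t 19.0 [0.6138 0.2605 0.1918] hook frame [ 0.0001 -0.0011] cm to target [-0.11  0.01 -0.12] ty yaw err 0.05 [-0.      0.0001] [-0.2 -0.2  0.3]
0.4997614223908472
```

View pics/c5.png

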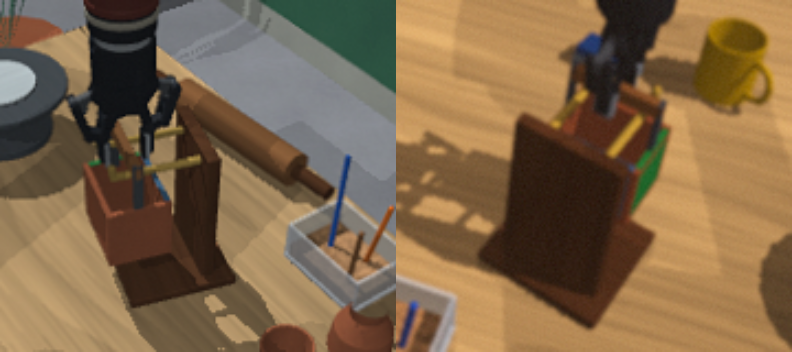

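The planter hangs on both prongs, and in the left view the fingers (105,140 and 145,140) stand clear of the grip. I'll go straight up.

servo_tool(
  plan=[
    {"travel": [0, 0, -1], "rot": [0, 0, 0], "gripper": 0},
    {"travel": [0, 0, -3], "rot": [0, 0, 0], "gripper": 0},
    {"travel": [0, 0, -6], "rot": [0, 0, 0], "gripper": 0},
    {"travel": [0, 0, -9], "rot": [0, 0, 0], "gripper": 0},
    {"travel": [0, 0, -12], "rot": [0, 0, 0], "gripper": 0},
  ],
)

```text
time: 19.6
tool_pos: [0.6136, 0.2604, 0.314]
tcp_rot: [[-0.268, -0.963, 0.001], [-0.963, 0.268, 0.0], [-0.0, -0.001, -1.0]]
contact_force: [0.1, -0.5, -0.1]
opening: 0.501
gripper_force: 0.0
```

servo_tool(
  plan=[
    {"travel": [0, 4, 0], "rot": [0, 0, 0], "gripper": 0},
    {"travel": [0, 8, 0], "rot": [0, 0, 0], "gripper": 0},
    {"travel": [0, 8, 0], "rot": [0, 0, 0], "gripper": 0},
    {"travel": [0, 8, 0], "rot": [0, 0, 0], "gripper": 0},
    {"travel": [0, 8, 0], "rot": [0, 0, 0], "gripper": 0},
  ],
)

```text
time: 20.1
tool_pos: [0.5373, 0.2817, 0.3124]
tcp_rot: [[-0.268, -0.963, 0.001], [-0.963, 0.268, 0.0], [-0.0, -0.001, -1.0]]
contact_force: [-0.2, -0.2, -0.7]
opening: 0.499
gripper_force: 0.0
```

```bash
python3 -c "
from hk import *
for i in range(2):
  for n in('side','scene'):
    d=snap(n);p=cloud(d,np.ones((384,512),bool));l=np.c_[(p[:,:2]-S)@np.c_[X,Y],p[:,2]]*1000
    for nm,z0,z1,w in(('rim',148,162,60),('gripTop',212,226,20)):
        q=l[(abs(l[:,0])<w)&(abs(l[:,1])<70)&(l[:,2]>z0)&(l[:,2]<z1)]
        if len(q)>10:
            b=cv2.minAreaRect(q[:,:2].astype(np.float32));print(n,nm,len(q),np.round(b[0],1),np.round(b[1],1),round(b[2],1),np.median(q[:,2]).round(1))
print(state()['contact_force'],state()['time'])
"
```

```text
side rim 322 [-0.8 -1.9] [ 85.7 113.1] 0.5 154.4
side gripTop 134 [-1.2 -1.3] [108.6  13.1] 89.9 218.7
scene rim 258 [1.3 0.8] [ 87.9 110.9] 0.5 155.8
scene gripTop 315 [0.7 0.9] [105.6  16.2] 89.8 220.8
side rim 326 [-1.2 -0.9] [ 85.7 115.6] 0.1 153.9
side gripTop 135 [-1.3 -1.3] [ 13.  105.2] 0.2 218.4
scene rim 264 [1.2 1.1] [111.2  85. ] 89.9 156.0
scene gripTop 309 [1.5 0.9] [106.3  16.6] 89.7 221.0
[ 0.60609706  0.10330297 -0.82791641] 20.3
```

It's hanging level and still, centred on the seat, so I'm handing in.

```bash
python3 -c "
from station import *
print(job_done())"
```

```text
the job is handed in; nothing more can be done
None
```

I polished the blue face and then the green, each white to black with the bar giving about 7–8 mm over ±36 mm; the planter now hangs still on the hook, and I handed the job in at about 20 s without touching the other objects.

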